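# Release a carved panel from its hold-down clamp

### The job

Free the carved panel from its hold-down clamp with a fingertip. First roll the knurled brass handwheel two full turns anticlockwise (seen from above) and leave it there; then push the wooden strap sideways, either way, until it is swung right off the panel. Pinch and lift nothing, and leave the panel and everything else on the bench where it stands.

Things in the scene. Friction and masses are not known exactly. Their poses are not given: they have to be found in the camera images.
- clamp: green clamp base bolted to the bench, 130 x 150 x 14 mm; origin on the bench surface on the axis of its upright steel stud (16 mm across, top at 100 mm), about which both handwheel and strap turn. Its +x points along the strap, as it starts, towards the panel
- wheel (a joint): turn of the handwheel in rad about the upright stud: 0 is about tight (it starts within 0.25 of 0), it grows anticlockwise seen from above and rises 3 mm a turn; two full turns undone is 12.57. Brass disc 92 mm across over the ridges, with 30 upright ridges (the knurl: 2 mm high, 9 mm apart, all round its side); rim from 60 to 84 mm above the bench when tight. Friction 0.12 N m (about 3 N at the rim); stays where left. It can turn about three turns in all
- wheel_top (a point): centre of the handwheel's top face, on the stud's axis, 84 mm above the bench when tight
- wheel_mark (a point): white painted bar on the handwheel's top face, 24 x 8 mm, this point 38 mm from the axis; it starts within about 15 degrees of the strap's direction, over the strap
- strap (a joint): swing of the strap in rad about the stud: 0 is straight out over the panel, positive anticlockwise seen from above; stops at -1.65 and +1.65. It is clear of the panel from about 1.2 either way. Brass teeth under the handwheel lock it between steel ribs until the wheel is undone nearly one and a half turns; then friction 0.25 N m, stays where left
- strap_end (a point): middle of the top edge at the free end of the strap, 150 mm from the stud's axis. Pale wooden bar with a steel band, 200 x 36 x 20 mm, reaching 50 mm behind the stud; underside 31.5 mm, top 51.5 mm above the bench. It swings level
- panel: red-brown carved wood panel lying loose on the bench under the strap, 180 x 260 x 30 mm (x, y, z), flat on the half nearest the stud, carved rosettes up to 38 mm high on the far half; origin under its centre, about 165 mm from the stud along the clamp's +x
- mallet: carver's wooden mallet standing on its head, handle up, 80 mm across, 195 mm tall; origin under its centre
- wax_tin: small round jar with a steel lid, 70 mm across, 45 mm tall; origin under its centre
- brush: bench brush lying flat, 170 mm long; origin below its middle
- stone: grey sharpening stone 150 x 50 x 25 mm; origin under its centre
- offcut: red-brown wood block 70 x 45 x 28 mm; origin under its centre
- gouge: carving gouge lying flat, about 240 mm long, 24 mm thick, handle to its -x; origin on the bench below the front end of its handle

How it is judged (in metres and radians):
On the way, in this order (a step that is already met when the one before it is completed fails the run):
1. the handwheel is undone two full turns, the strap still over the panel (value of joint wheel between 11.78 and 13.35 rad and value of joint strap between -0.2 and 0.2 rad), for 0.2 s.
2. the strap is swung off the panel, the handwheel still two turns undone (value of joint wheel between 11.78 and 13.35 rad and (value of joint strap above 1.12 rad or value of joint strap below -1.12 rad)), for 0.2 s.
At the end, for the whole second after the job is handed in: The handwheel stands two full turns undone, within an eighth of a turn (11.78 to 13.35 rad); the strap is swung at least 1.12 rad to either side, off the panel; both at rest; the panel within 10 mm and everything else within 20 mm of where it stood (all of step 2 and velocity of joint wheel between -0.1 and 0.1 rad/s and velocity of joint strap between -0.1 and 0.1 rad/s and distance of panel from where it was at the start of the episode below 0.01 m and distance of each of mallet, wax_tin, brush, stone, offcut, gouge from where it was at the start of the episode below 0.02 m); the robot touches nothing.
It fails at once if the strap is forced round while the handwheel is still tight (less than about one and two thirds turns undone) (value of joint wheel below 10.5 rad and (value of joint strap above 0.2 rad or value of joint strap below -0.2 rad)).
It fails at once if the carved panel is shifted or lifted by more than 10 mm (distance of panel from where it was at the start of the episode above 0.01 m).
It fails at once if a bystander (mallet, wax jar, brush, stone, offcut or gouge) is shifted, lifted or carried by more than 20 mm (distance of any of mallet, wax_tin, brush, stone, offcut, gouge from where it was at the start of the episode above 0.02 m).
It also fails if it takes over 64 s, if anything falls off the work surface, if the arm or the gripper's body presses on something with over 40 N, if the wrist force passes 120 N, or if a joint passes its speed limit or range.

### The arm

A 6-joint arm with a two-finger parallel gripper is mounted at the origin on the work surface. World frame = base frame: x ahead of the robot, y to its left, z up, the work surface at z = 0. Lengths are in m, angles in degrees, forces in N, time in s.
With the tool pointing down it reaches from about 0.3 to 0.75 m from the base axis. Payload 8.5 kg.
Tool frame: the origin (TCP) lies at the very end of the fingers, on their centre line; the grasp point (between the pads) lies 19 mm behind it (env.tcp_to_grasp is the distance from the TCP to the grasp point, in m); z points along the fingers, y is the line along which they close (so a half turn about z gives the same grasp; the last joint's range is limited). The gripper opens to 85 mm and grips with 20 to 120 N. Pads are 22 mm wide; open, the fingers measure 114 mm over their backs; the gripper's body (76 mm by 85 mm) begins 54 mm behind the grasp point. The pads swing forward as they close: fully open they stand 13 mm farther back than shut.
Start: joints at [-75.361, 21.807, 74.336, -0, 83.858, -12.336], TCP at [0.249, -0.49, 0.231] pointing down, gripper open.
Joint ranges: [-178.18, 178.18], [-50.72, 133.34], [12.68, 142.11], [-81.47, 261.47], [9.98, 163.14], [-165.26, 165.26]. Speed limits (degrees/s): [136.94, 136.94, 180, 180, 180, 180].

### API

Orientations are given as a 3x3 rotation matrix whose columns are the frame's x, y, z axes.
In Python, from rig import status, get_image, env gives the robot as it stands.
- The arm moves only by the shell command python3 -m handwheel 'ROWS' [FORCE]. ROWS is text: rows parted by semicolons, each of 7 numbers parted by spaces: the shift along the world's x, y, z in cm, then the turn, a rotation vector about the world's x, y, z in degrees, then the opening, from 0 (shut) to 1 (fully open). In form: dx dy dz wx wy wz gripper; .... A call has 1 to 8 rows; each row is the pose to reach, as a shift and turn from the pose commanded when the call began; what a row does not reach only later rows make up. A row lasts 1/12 s, in which the tool goes at most 41.7 mm and 7.16 degrees, less where a joint would pass 70% of its speed; a pose out of reach is approached as far as the arm can. A call with a gripper value outside its range is refused whole. The fingers move at their own pace and stop on an object; FORCE is the grip in N (left out, the last holds). Time passes only in rows, so rows that repeat a pose let the fingers close. It gives the time, the measured TCP pose, the force, the opening and the grip force at its end, in the units of the state.
- status.observe(): the state, without advancing time (a new reading comes with each control period).
- get_image(name): name is "scene" or "top" or "wrist"; returns a dict with "color" (400x640x3 uint8, red, green, blue), "vertical_fov" (degrees; the focal length in pixels is half the picture's height over the tangent of half this angle, whatever the lens; pixels are square), "cx", "cy" (the principal point, pixels), "xyz" and "orientation" of the camera in the world. Camera axes: x right, y down, z forward; pixel columns grow to the right and rows downward; lengths in m; the calibration is good to about 2 mm. A picture is of the moment at which its call begins. There is no depth.
- env.close_job(): hands the job in; it is judged then, once.
The state is a dict: "time_s": time; "q": joint angles; "qvel": joint speeds; "joint_efforts": joint torques, N m; "position": TCP position; "tool_rot": TCP orientation; "ft_force": force on the tool from outside, world axes, zero at the start; "wrist_torque": the same for the moment, N m; "grip_width": finger opening in m; "gripper_force": force on a finger pad.
Only numpy, scipy, OpenCV 4.12 (cv2) and the standard library are available. Lean on these libraries where they do the work, as an engineer would, in place of code of your own. Each camera call takes 0.05 s, during which the arm holds its last target. There are 200 camera calls.

## Working session

There is one attempt and no reset: what is moved stays moved. The work goes in short steps, Python scripts to look and compute and a shell command to move; the robot and the scene stay as the last step left them, time stands still between calls to the robot, and variables do not carry over. Pictures are saved under pics/ and viewed, at most 12 in all, crops included, and the job is handed in when it is done.

```bash
ls; mkdir -p pics; python3 - <<'E'
from rig import status,get_image,env
import cv2
for n in("scene","top"):
    d=get_image(n); cv2.imwrite(f"pics/{n}0.png",d["color"][:,:,::-1]); print(n,d["vertical_fov"],d["cx"],d["cy"],d["xyz"],d["orientation"])
print(status.observe())
E
```

```text
pics
scene 49.63075051530457 317.9569927059398 200.283361391642 [1.21511262 0.31906756 0.9628629 ] [[-0.43847339  0.70439736 -0.55818048]
 [ 0.89873545  0.34091771 -0.2757711 ]
 [-0.00395882 -0.62257488 -0.78255022]]
top 47.51722921568859 316.9844901409665 205.41693991903313 [0.39148557 0.01788647 1.24640569] [[-0.01140845 -0.98809874  0.1533973 ]
 [-0.99961693  0.00740127 -0.02666863]
 [ 0.0252159  -0.15364279 -0.98780466]]
{'time_s': 0.1, 'q': array([-7.53628196e+01,  2.18361364e+01,  7.43786270e+01, -5.10825777e-04,
        8.38594877e+01, -1.23349685e+01]), 'qvel': array([-0.0858044 , -0.07431363, -0.13191347,  0.08237275, -0.05851925,
       -0.0232755 ]), 'joint_efforts': array([ 3.27685659e-03, -4.49218047e+01, -2.31657708e+01, -1.37858569e-04,
        3.73328789e-03,  8.82316620e-07]), 'position': array([ 0.24939052, -0.48991005,  0.23079334]), 'tool_rot': array([[ 8.91226710e-01,  4.53557977e-01, -3.36053767e-04],
       [ 4.53558022e-01, -8.91225872e-01,  1.25162742e-03],
       [ 2.68185790e-04, -1.26790367e-03, -9.99999160e-01]]), 'ft_force': array([-0.15203722,  0.11213954, -0.02903912]), 'wrist_torque': array([-0.00534858,  0.06125565, -0.00997934]), 'gripper_force': 0.0, 'grip_width': 0.08567570523534215}
```

View pics/top0.png

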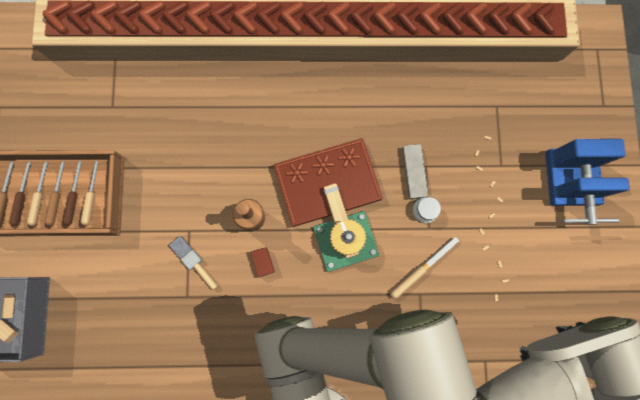

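View pics/scene0.png

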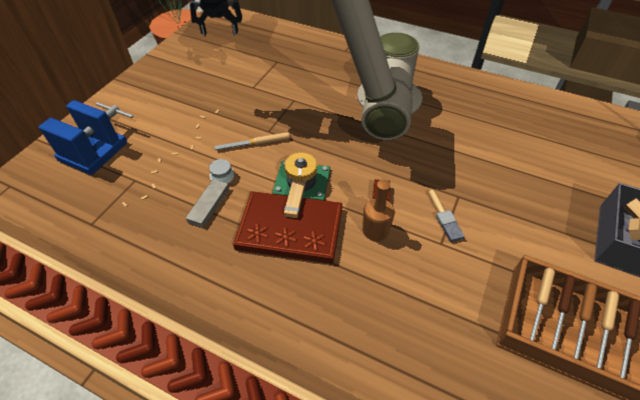

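```bash
cat > h.py <<'E'
import numpy as np,cv2
from rig import status,get_image,env
def ray(d,u,v):
    f=200/np.tan(np.radians(d["vertical_fov"]/2)); R=np.array(d["orientation"])
    return np.array(d["xyz"]),R@np.array([(u-d["cx"])/f,(v-d["cy"])/f,1])
def at(d,u,v,z):
    o,r=ray(d,u,v); return o+r*(z-o[2])/r[2]
def proj(d,p):
    f=200/np.tan(np.radians(d["vertical_fov"]/2)); c=np.array(d["orientation"]).T@(np.array(p)-np.array(d["xyz"]))
    return np.array([c[0]/c[2]*f+d["cx"],c[1]/c[2]*f+d["cy"]])
E
python3 - <<'E'
from h import *
t=get_image("top");s=get_image("scene")
for n,px,z in[("wheel",(348,237),.084),("strap_end",(331,187),.0515),("mallet",(248,215),.1),("tin",(427,209),.045),("offcut",(262,262),.028),("gougeA",(393,295),.02),("gougeB",(458,239),.01),("stone",(414,170),.025)]:
    print(n,at(t,*px,z).round(4))
print(at(s,300,164,.084).round(4))
a=cv2.resize(t["color"][170:290,290:410],None,fx=4.1,fy=4.1,interpolation=2)
b=cv2.resize(s["color"][130:230,250:350],None,fx=4.92,fy=4.92,interpolation=2)
m=np.zeros((492,800,3),np.uint8)
a=cv2.resize(t["color"][175:285,300:400],(400,440),interpolation=2);b=cv2.resize(s["color"][135:245,250:350],(400,440),interpolation=2)
cv2.imwrite("pics/c.png",np.hstack([a,b])[:,:,::-1])
E
```

```text
wheel [ 0.4894 -0.0922  0.084 ]
strap_end [ 0.6267 -0.0525  0.0515]
mallet [0.5462 0.1622 0.1   ]
tin [ 0.5661 -0.3105  0.045 ]
offcut [0.4298 0.1328 0.028 ]
gougeA [ 0.3391 -0.2149  0.02  ]
gougeB [ 0.4873 -0.4016  0.01  ]
stone [ 0.6784 -0.285   0.025 ]
[ 0.494  -0.0922  0.084 ]
```

View pics/c.png

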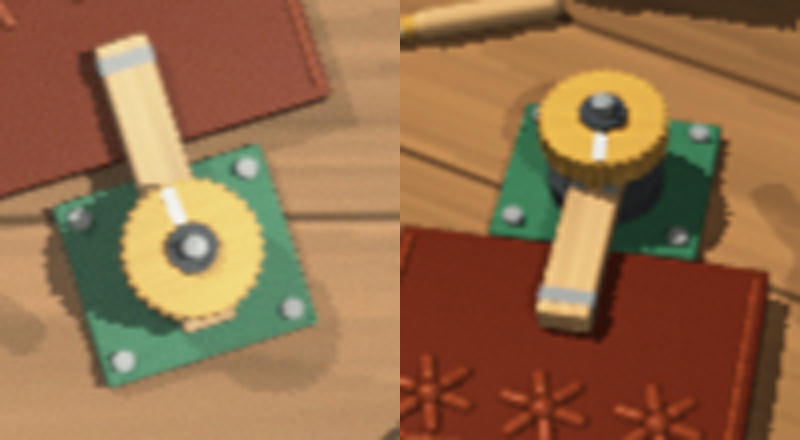

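The top view shows the wheel at about pixel (348,237) and the strap end at about (331,187). The space around the wheel is clear. I'll circle a shut fingertip round the rim, starting with the approach at height.

```bash
python3 -m handwheel '2.2 4.5 0 0 0 0 0; 4.4 9.1 0 0 0 0 0; 5.3 11 0 0 0 0 0; 7.1 14.6 0 0 0 0 0; 8.8 18.2 0 0 0 0 0; 10.6 21.8 0 0 0 0 0; 12.3 25.5 0 0 0 0 0; 14.1 29.1 0 0 0 0 0'
python3 -m handwheel '1.7 3.5 0 0 0 0 0; 3.5 7.2 -2 0 0 0 0; 3.5 7.2 -6 0 0 0 0; 3.5 7.2 -10 0 0 0 0; 3.5 7.2 -14 0 0 0 0; 3.5 7.2 -16.5 0 0 0 0; 3.5 7.2 -16.5 0 0 0 0; 3.5 7.2 -16.5 0 0 0 0'
python3 - <<'E'
from h import *
s=status.observe();print(s['position'],s['ft_force'],s['grip_width'],s['tool_rot'].round(3))
d=get_image("wrist");cv2.imwrite("pics/w.png",d["color"][:,:,::-1])
d=get_image("scene");cv2.imwrite("pics/s1.png",cv2.resize(d["color"][60:260,200:440],(720,600))[:,:,::-1])
E
```

```text
time_s: 0.87
position: [0.3907, -0.1972, 0.2314]
tool_rot: [[0.891, 0.453, 0.0], [0.453, -0.891, 0.0], [0.0, 0.0, -1.0]]
ft_force: [1.2, -0.8, 0.1]
grip_width: -0.0001
gripper_force: 0.0
time_s: 1.53
position: [0.4253, -0.1271, 0.0662]
tool_rot: [[0.891, 0.454, -0.002], [0.454, -0.891, 0.001], [-0.001, -0.002, -1.0]]
ft_force: [-0.1, -0.5, 2.1]
grip_width: -0.0001
gripper_force: 0.0
[ 0.4253397  -0.12708654  0.06622951] [-0.1370398  -0.54756023  2.10962609] -0.00010501741325242925 [[ 0.891  0.454 -0.002]
 [ 0.454 -0.891  0.001]
 [-0.001 -0.002 -1.   ]]
```

View pics/w.png

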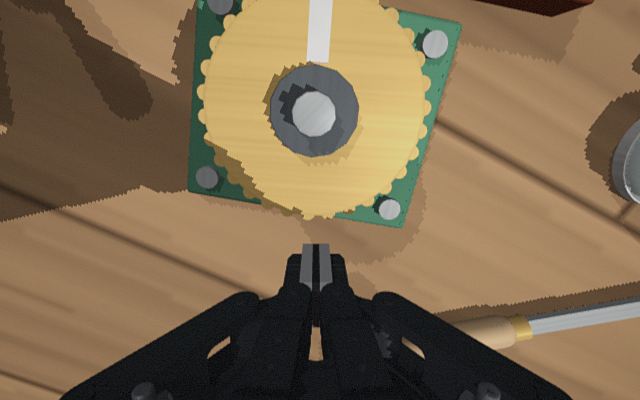

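View pics/s1.png

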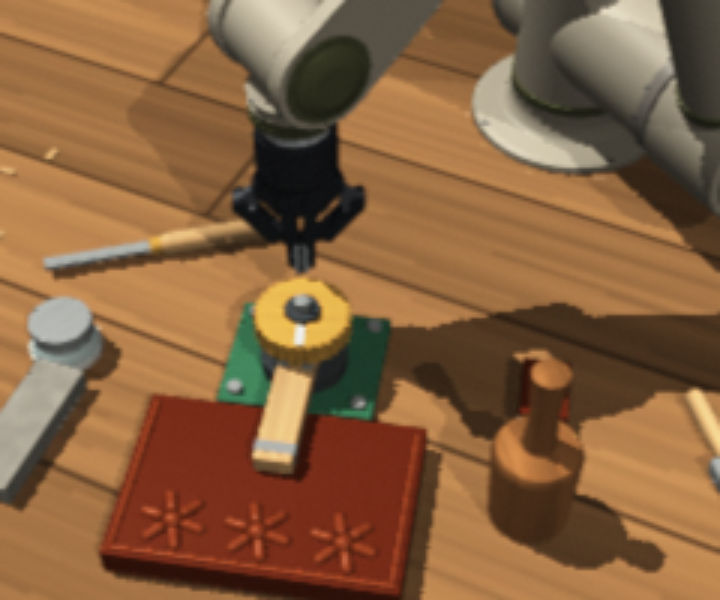

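The wrist view shows the wheel face centred near pixel (315,107), with the stud top at (315,112). The finger pads, around (315,265), are just short of the rim.

```bash
python3 - <<'E'
from h import *
d=get_image("wrist")
print("stud",at(d,315,112,.1),"wheel",at(d,315,108,.084),"L/R",at(d,200,105,.084),at(d,430,105,.084),"bottom",at(d,316,218,.084))
print("mark",at(d,320,30,.084))
hsv=cv2.cvtColor(d["color"],cv2.COLOR_RGB2HSV);m=cv2.inRange(hsv,(18,90,120),(30,255,255));m[230:]=0
c=max(cv2.findContours(m,0,1)[0],key=cv2.contourArea)[:,0];print(c.min(0),c.max(0))
p=np.array([at(d,*q,.084)[:2] for q in cv2.convexHull(c)[:,0] if q[1]>3])
from scipy.optimize import least_squares
r=least_squares(lambda x:np.hypot(*(p-x[:2]).T)-x[2],[.49,-.09,.046],loss='soft_l1',f_scale=.001);print(r.x)
for u,v,z in((300,245,.066),(331,245,.066),(287,258,.085),(346,258,.085)):print(at(d,u,v,z)@np.array([.454,-.891,0]))
E
```

```text
stud [ 0.49301789 -0.09219723  0.1       ] wheel [ 0.49373423 -0.09183931  0.084     ] L/R [ 0.47414126 -0.05087281  0.084     ] [ 0.51538267 -0.13182684  0.084     ] bottom [ 0.45214672 -0.11350087  0.084     ]
mark [ 0.51914256 -0.08097447  0.084     ]
[196   0] [426 219]
[ 0.49149695 -0.0913457   0.04557335]
0.29812025788419166
0.31431387411270634
0.29305566533970195
0.32023068365010443
```

```bash
python3 -m handwheel '0.5 0.3 0.4 0 0 0 0; 1.0 0.5 0.4 0 0 0 0; 1.4 0.7 0.4 0 0 0 0; 1.6 0.8 0.4 0 0 0 0; 1.6 0.8 0.4 0 0 0 0'|egrep 'pos|force'
python3 -m handwheel '0.09 0.05 0 0 0 0 0; 0.18 0.09 0 0 0 0 0;  0.18 0.09 0 0 0 0 0'|egrep 'pos|force'

```

```text
position: [0.4417, -0.1191, 0.0706]
ft_force: [-0.9, -0.8, 2.0]
gripper_force: 0.7
position: [0.4419, -0.1187, 0.0703]
ft_force: [-9.9, -6.7, 5.6]
gripper_force: 5.9
```

```bash
cat > path.py <<'E'
import numpy as np,sys
# usage: hx hy inset startstep ; tool frame coords mm -> world cm, steps of 12 mm rim
def pts(hx,hy,ins,step=12.,n=70):
    P=[];r=46-ins
    seg=[((-1,0),(-hx,0),(-hx,hy))]
    cur=[(-r-hx,0),(-r-hx,hy)]
    fine=[np.array(c,float) for c in cur]
    ph=np.pi
    for k in range(10):
        # corner centre, angle in (a,b): from -a to +b to +a to -b (decreasing angle)
        c=[(-hx,hy),(hx,hy),(hx,-hy),(-hx,-hy)][k%4]
        for t in np.linspace(0,np.pi/2,60): fine.append(np.array(c)+r*np.array([np.cos(ph-t),np.sin(ph-t)]))
        ph-=np.pi/2
    f=np.array(fine);s=np.r_[0,np.cumsum(np.hypot(*np.diff(f,axis=0).T))]
    q=np.arange(0,s[-1],step); ab=np.c_[np.interp(q,s,f[:,0]),np.interp(q,s,f[:,1])]
    return ab@np.array([[.891,.454],[.454,-.891]])/10  # cm rel to C
hx,hy,ins,i0,n=map(float,sys.argv[1:6]);i0=int(i0)
W=pts(hx,hy,ins); base=np.array([float(x) for x in sys.argv[6:8]]) if len(sys.argv)>6 else W[i0]
C=np.array([49.25,-9.2])
for c in range(int(n)):
    b=base if c==0 else W[i0+8*c]
    print(i0+8*c,"from",(b+C).round(2));print("; ".join("%.1f %.1f 0 0 0 0 0"%tuple(w-b) for w in W[i0+8*c+1:i0+8*c+9]))
E
python3 path.py 11 10 2 0 5 -4.93 -2.61
```

```text
0 from [ 44.32 -11.81]
0.6 -1.0 0 0 0 0 0; 1.3 -1.9 0 0 0 0 0; 2.3 -2.6 0 0 0 0 0; 3.4 -3.1 0 0 0 0 0; 4.6 -3.2 0 0 0 0 0; 5.7 -3.0 0 0 0 0 0; 6.8 -2.5 0 0 0 0 0; 7.9 -1.9 0 0 0 0 0
8 from [ 52.23 -13.74]
1.0 0.6 0 0 0 0 0; 1.9 1.4 0 0 0 0 0; 2.5 2.4 0 0 0 0 0; 2.8 3.6 0 0 0 0 0; 2.8 4.8 0 0 0 0 0; 2.5 5.9 0 0 0 0 0; 1.9 7.0 0 0 0 0 0; 1.4 8.1 0 0 0 0 0
16 from [53.61 -5.66]
-0.7 1.0 0 0 0 0 0; -1.7 1.7 0 0 0 0 0; -2.8 2.1 0 0 0 0 0; -4.0 2.2 0 0 0 0 0; -5.2 2.0 0 0 0 0 0; -6.2 1.6 0 0 0 0 0; -7.3 1.0 0 0 0 0 0; -8.4 0.4 0 0 0 0 0
24 from [45.25 -5.23]
-0.9 -0.8 0 0 0 0 0; -1.5 -1.8 0 0 0 0 0; -1.8 -3.0 0 0 0 0 0; -1.8 -4.2 0 0 0 0 0; -1.5 -5.4 0 0 0 0 0; -0.9 -6.4 0 0 0 0 0; -0.4 -7.5 0 0 0 0 0; 0.3 -8.4 0 0 0 0 0
32 from [ 45.59 -13.68]
0.9 -0.7 0 0 0 0 0; 2.1 -1.2 0 0 0 0 0; 3.2 -1.3 0 0 0 0 0; 4.4 -1.1 0 0 0 0 0; 5.5 -0.6 0 0 0 0 0; 6.6 -0.1 0 0 0 0 0; 7.6 0.5 0 0 0 0 0; 8.5 1.3 0 0 0 0 0
```

```bash
python3 -m handwheel '0.6 -1.0 0 0 0 0 0; 1.3 -1.9 0 0 0 0 0; 2.3 -2.6 0 0 0 0 0; 3.4 -3.1 0 0 0 0 0; 4.6 -3.2 0 0 0 0 0; 5.7 -3.0 0 0 0 0 0'|egrep 'pos|force'
python3 - <<'E'
from h import *
d=get_image("wrist");cv2.imwrite("pics/w1.png",d["color"][:,:,::-1])
E
```

```text
position: [0.501, -0.1502, 0.0705]
ft_force: [-2.9, -9.8, 1.7]
gripper_force: 3.5
```

View pics/w1.png

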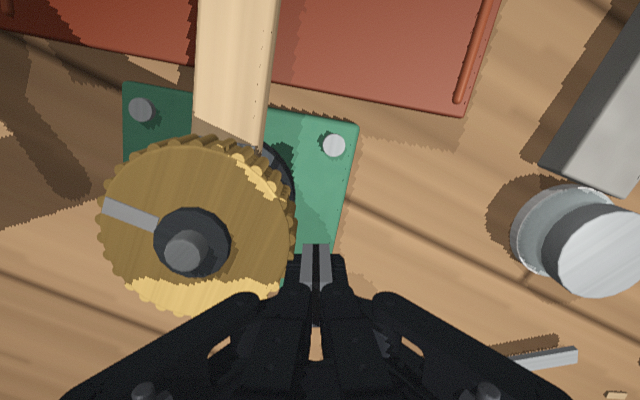

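The wrist view shows the white bar rotated from straight up to the left, at about (130,213). The rim is being driven with little slip at about 10 N, so I'll carry on.

```bash
python3 -m handwheel '1.1 0.5 0 0 0 0 0; 2.2 1.1 0 0 0 0 0; 3.2 1.7 0 0 0 0 0; 4.1 2.5 0 0 0 0 0; 4.7 3.5 0 0 0 0 0; 5.0 4.7 0 0 0 0 0; 5.0 5.9 0 0 0 0 0; 4.7 7.0 0 0 0 0 0'|egrep 'pos|force'
cat > ang.py <<'E'
from h import *
import sys
C=np.array([.4925,-.092]);z=float(sys.argv[1])
def meas(n,z,stud=False):
    d=get_image(n);s=[];A=np.radians(np.arange(0,360,3));c=[]
    img=cv2.GaussianBlur(d["color"],(3,3),0) if n=="wrist" else d["color"]
    for a in A:
        v=[]
        for r in np.linspace(.030,.042,5):
            u=proj(d,[*(C+r*np.array([np.cos(a),np.sin(a)])),z])
            if 0<=u[0]<639 and 0<=u[1]<399: v.append(cv2.getRectSubPix(img,(1,1),(float(u[0]),float(u[1])))[0,0].astype(float))
        v=np.array(v) if v else np.zeros((1,3))
        c.append(((v.max(1)-v.min(1))/(v.max(1)+1)).mean()*(1 if v.max()>70 else 9)+(v.max()<70)*1.)
    c=np.array(c);i=np.argsort(c)[:4];return np.degrees(A[i]).round(),c[i].round(2)
for n in("wrist","top","scene"):print(n,*meas(n,z))
E
python3 ang.py .0855
```

```text
position: [0.5471, -0.0765, 0.0701]
ft_force: [2.0, -0.8, -0.7]
gripper_force: 1.4
wrist [ 99.  90. 102.  93.] [0.17 0.18 0.19 0.24]
top [  9. 285. 237. 288.] [0.13 0.13 0.13 0.13]
scene [57. 63. 60. 99.] [0.29 0.29 0.3  0.3 ]
```

```bash
python3 -m handwheel '-0.1 0 0 0 0 0 0; -0.18 -0.09 0 0 0 0 0; -0.18 -0.09 0 0 0 0 0'|egrep 'pos|force';python3 -m handwheel '-0.09 -0.05 0 0 0 0 0; -0.18 -0.09 0 0 0 0 0; -0.18 -0.09 0 0 0 0 0'|egrep 'pos|force'
python3 - <<'E'
from h import *
d=get_image("wrist");cv2.imwrite("pics/w2.png",d["color"][:,:,::-1])
E
```

```text
position: [0.5473, -0.0792, 0.0709]
ft_force: [9.4, 4.7, -2.6]
gripper_force: 5.6
position: [0.5471, -0.0802, 0.0714]
ft_force: [15.2, 6.5, -3.4]
gripper_force: 8.8
```

View pics/w2.png

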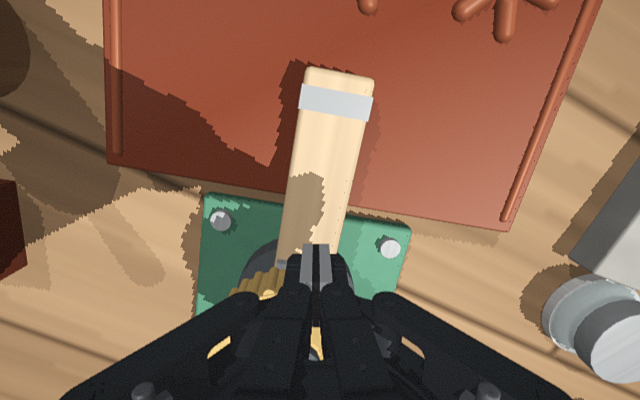

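The wrist view shows the finger on the strap side of the wheel, with the wheel and the strap still in line. Contacts on opposite sides put the wheel centre about 1.4 mm nearer the robot, so I'll correct for that.

```bash
sed -i 's/49.25,-9.2\]/49.13,-9.23]/' path.py; sed -i 's/.4925,-.092\]/.4913,-.0923]/' ang.py; python3 path.py 10 10 2.3 14 6 5.23 1.24
```

```text
14 from [54.36 -7.99]
-0.6 1.4 0 0 0 0 0; -1.1 2.5 0 0 0 0 0; -1.9 3.4 0 0 0 0 0; -2.9 4.1 0 0 0 0 0; -4.1 4.4 0 0 0 0 0; -5.3 4.4 0 0 0 0 0; -6.4 4.2 0 0 0 0 0; -7.5 3.6 0 0 0 0 0
22 from [46.86 -4.36]
-1.1 -0.5 0 0 0 0 0; -2.0 -1.2 0 0 0 0 0; -2.8 -2.2 0 0 0 0 0; -3.3 -3.3 0 0 0 0 0; -3.4 -4.4 0 0 0 0 0; -3.3 -5.6 0 0 0 0 0; -2.8 -6.7 0 0 0 0 0; -2.3 -7.8 0 0 0 0 0
30 from [ 44.59 -12.15]
0.6 -1.0 0 0 0 0 0; 1.4 -1.9 0 0 0 0 0; 2.5 -2.5 0 0 0 0 0; 3.6 -2.8 0 0 0 0 0; 4.8 -2.7 0 0 0 0 0; 6.0 -2.4 0 0 0 0 0; 7.0 -1.8 0 0 0 0 0; 8.1 -1.3 0 0 0 0 0
38 from [ 52.7  -13.43]
0.9 0.7 0 0 0 0 0; 1.6 1.7 0 0 0 0 0; 2.0 2.8 0 0 0 0 0; 2.1 4.0 0 0 0 0 0; 1.9 5.2 0 0 0 0 0; 1.4 6.3 0 0 0 0 0; 0.8 7.4 0 0 0 0 0; 0.2 8.4 0 0 0 0 0
46 from [52.9  -5.06]
-0.9 0.8 0 0 0 0 0; -2.0 1.3 0 0 0 0 0; -3.1 1.5 0 0 0 0 0; -4.3 1.4 0 0 0 0 0; -5.5 1.0 0 0 0 0 0; -6.5 0.5 0 0 0 0 0; -7.6 -0.1 0 0 0 0 0; -8.5 -0.9 0 0 0 0 0
54 from [44.44 -5.98]
-0.6 -1.0 0 0 0 0 0; -1.0 -2.2 0 0 0 0 0; -1.0 -3.4 0 0 0 0 0; -0.7 -4.5 0 0 0 0 0; -0.1 -5.6 0 0 0 0 0; 0.4 -6.7 0 0 0 0 0; 1.1 -7.6 0 0 0 0 0; 2.0 -8.4 0 0 0 0 0
```

```bash
python3 -m handwheel '-0.6 1.4 0 0 0 0 0; -1.1 2.5 0 0 0 0 0; -1.9 3.4 0 0 0 0 0; -2.9 4.1 0 0 0 0 0; -4.1 4.4 0 0 0 0 0; -5.3 4.4 0 0 0 0 0'|egrep 'pos|force'; python3 ang.py .0855
python3 -m handwheel '-1.1 -0.2 0 0 0 0 0; -2.2 -0.8 0 0 0 0 0; -3.3 -1.3 0 0 0 0 0; -4.2 -2.0 0 0 0 0 0; -5.0 -3.0 0 0 0 0 0; -5.5 -4.1 0 0 0 0 0; -5.6 -5.2 0 0 0 0 0; -5.5 -6.4 0 0 0 0 0'|egrep 'pos|force'; python3 ang.py .086
```

```text
position: [0.4913, -0.0344, 0.071]
ft_force: [4.1, 13.8, 2.9]
gripper_force: 6.2
wrist [273.  93.  90.  18.] [0.31 0.33 0.38 0.39]
top [48. 51. 54. 45.] [0.12 0.12 0.12 0.12]
scene [198. 243. 240. 246.] [0.08 0.1  0.12 0.15]
position: [0.4349, -0.1009, 0.0704]
ft_force: [-0.7, 3.8, 0.5]
gripper_force: 1.8
wrist [330. 324. 321. 327.] [0.03 0.04 0.04 0.04]
top [222. 219. 216. 225.] [0.11 0.11 0.11 0.11]
scene [327. 324. 330. 321.] [0.11 0.12 0.19 0.22]
```

Both the wrist and scene cameras put the mark at about 326°, so about 304° has been turned. I'll do another lap with slightly more press.

```bash
python3 path.py 10 10 3 28 5 -5.57 -0.73
```

```text
28 from [43.56 -9.96]
0.7 -1.5 0 0 0 0 0; 1.3 -2.6 0 0 0 0 0; 2.0 -3.5 0 0 0 0 0; 2.9 -4.3 0 0 0 0 0; 4.0 -4.8 0 0 0 0 0; 5.2 -4.9 0 0 0 0 0; 6.4 -4.7 0 0 0 0 0; 7.5 -4.3 0 0 0 0 0
36 from [ 51.03 -14.21]
1.1 0.5 0 0 0 0 0; 2.1 1.2 0 0 0 0 0; 2.9 2.0 0 0 0 0 0; 3.5 3.1 0 0 0 0 0; 3.7 4.2 0 0 0 0 0; 3.7 5.4 0 0 0 0 0; 3.2 6.6 0 0 0 0 0; 2.7 7.6 0 0 0 0 0
44 from [53.73 -6.58]
-0.6 1.1 0 0 0 0 0; -1.4 2.0 0 0 0 0 0; -2.4 2.6 0 0 0 0 0; -3.5 2.9 0 0 0 0 0; -4.7 3.0 0 0 0 0 0; -5.9 2.6 0 0 0 0 0; -6.9 2.1 0 0 0 0 0; -8.0 1.6 0 0 0 0 0
52 from [45.73 -5.02]
-1.0 -0.7 0 0 0 0 0; -1.7 -1.7 0 0 0 0 0; -2.1 -2.8 0 0 0 0 0; -2.2 -4.0 0 0 0 0 0; -2.0 -5.1 0 0 0 0 0; -1.5 -6.2 0 0 0 0 0; -1.0 -7.3 0 0 0 0 0; -0.3 -8.3 0 0 0 0 0
60 from [ 45.39 -13.33]
0.9 -0.8 0 0 0 0 0; 2.0 -1.3 0 0 0 0 0; 3.1 -1.5 0 0 0 0 0; 4.3 -1.4 0 0 0 0 0; 5.4 -1.0 0 0 0 0 0; 6.5 -0.4 0 0 0 0 0; 7.6 0.1 0 0 0 0 0; 8.4 1.0 0 0 0 0 0
```

```bash
python3 -m handwheel '0.7 -1.5 0.1 0 0 0 0; 1.3 -2.6 0.2 0 0 0 0; 2.0 -3.5 0.2 0 0 0 0; 2.9 -4.3 0.2 0 0 0 0; 4.0 -4.8 0.2 0 0 0 0; 5.2 -4.9 0.2 0 0 0 0; 6.4 -4.7 0.2 0 0 0 0; 7.5 -4.3 0.2 0 0 0 0'|egrep 'pos|force'; python3 ang.py .087
python3 -m handwheel '1.1 0.5 0 0 0 0 0; 2.1 1.2 0 0 0 0 0; 2.9 2.0 0 0 0 0 0; 3.5 3.1 0 0 0 0 0; 3.7 4.2 0 0 0 0 0; 3.7 5.4 0 0 0 0 0; 3.2 6.6 0 0 0 0 0; 2.7 7.6 0 0 0 0 0'|egrep 'pos|force'; python3 ang.py .0875
```

```text
position: [0.5129, -0.1462, 0.073]
ft_force: [-0.0, -15.2, 0.0]
gripper_force: 8.0
wrist [ 93.  96.  99. 102.] [0.01 0.01 0.01 0.03]
top [ 99. 102. 306. 303.] [0.09 0.11 0.12 0.13]
scene [ 99. 102.  96. 105.] [0.17 0.17 0.23 0.28]
position: [0.5413, -0.066, 0.0736]
ft_force: [15.3, 2.9, -1.1]
gripper_force: 7.2
wrist [321. 174. 183. 180.] [0.14 1.   1.   1.  ]
top [ 42. 333. 228. 330.] [0.12 0.13 0.13 0.13]
scene [ 57.   9.  54. 357.] [0.28 0.29 0.3  0.35]
```

```bash
python3 -m handwheel '-0.6 1.1 0.1 0 0 0 0; -1.4 2.0 0.1 0 0 0 0; -2.4 2.6 0.1 0 0 0 0; -3.5 2.9 0.1 0 0 0 0; -4.7 3.0 0.1 0 0 0 0; -5.9 2.6 0.1 0 0 0 0'|egrep 'pos|force'; python3 ang.py .089;python3 - <<'E'
from h import *
d=get_image("scene");a=cv2.resize(d["color"][100:250,220:360],(560,600))
cv2.imwrite("pics/s3.png",a[:,:,::-1])
E
```

```text
position: [0.4778, -0.0367, 0.0736]
ft_force: [-0.1, 20.7, 5.4]
gripper_force: 11.4
wrist [297. 303. 300. 306.] [0.02 0.03 0.04 0.04]
top [78. 72. 75. 69.] [0.12 0.12 0.12 0.12]
scene [303. 306. 300. 309.] [0.07 0.1  0.13 0.21]
```

View pics/s3.png

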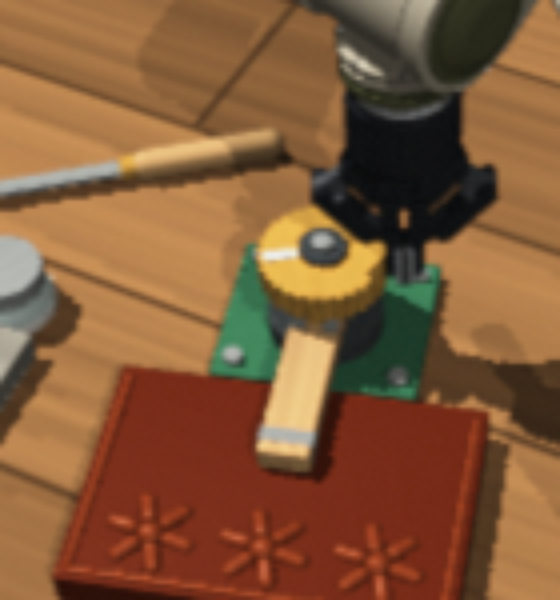

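The mark is at about 303°, so roughly 76° remains and the strap is still over the panel.

```bash
python3 -m handwheel '-1.0 -0.5 0 0 0 0 0; -2.1 -1.0 0 0 0 0 0; -3.1 -1.7 0 0 0 0 0; -3.8 -2.7 0 0 0 0 0; -4.2 -3.8 0 0 0 0 0; -4.2 -3.8 0 0 0 0 0'|egrep 'pos|force'; python3 ang.py .09
```

```text
position: [0.4351, -0.0786, 0.0731]
ft_force: [-5.2, 0.7, 0.3]
gripper_force: 2.1
wrist [24. 21. 18. 15.] [0.01 0.01 0.02 0.04]
top [ 21.  18.  24. 186.] [0.08 0.1  0.1  0.11]
scene [18. 21. 15. 24.] [0.09 0.11 0.16 0.23]
```

The mark is back at about 20°, which is two full turns. Next I back off, lift, and come down on the strap's left side.

```bash
python3 -m handwheel '-1 0.2 0 0 0 0 0; -2.9 0.7 0 0 0 0 0; -2.9 0.7 3 0 0 0 0; -2.9 0.7 6 0 0 0 0; -2.9 0.7 9 0 0 0 0; 0.9 2.0 9 0 0 0 0; 4.7 3.4 9 0 0 0 0; 8.4 4.7 9 0 0 0 0'|egrep 'pos|force'
python3 -m handwheel '3.8 1.3 0 0 0 0 0; 7.5 2.7 0 0 0 0 0; 7.5 2.7 0 0 0 0 0; 7.5 2.7 -3.5 0 0 0 0; 7.5 2.7 -7 0 0 0 0; 7.5 2.7 -10 0 0 0 0; 7.5 2.7 -12 0 0 0 0;7.5 2.7 -12 0 0 0 0'|egrep 'pos|force'
python3 ang.py .09; python3 - <<'E'
from h import *
d=get_image("scene");a=cv2.resize(d["color"][100:250,220:400],(720,600))
cv2.imwrite("pics/s4.png",a[:,:,::-1])
C=np.array([49.13,-9.23]);p=np.array([59.53,-.38])
for a in range(38,-56,-5):
    q=C+12.86*np.array([np.cos(np.radians(a)),np.sin(np.radians(a))]);print(a,(q-p).round(1))
E
```

```text
position: [0.5228, -0.0304, 0.1644]
ft_force: [-0.3, -0.7, 0.3]
gripper_force: 0.0
position: [0.5936, -0.0037, 0.0393]
ft_force: [0.2, -0.6, -0.2]
gripper_force: 0.0
wrist [0. 3. 6. 9.] [1. 1. 1. 1.]
top [21. 24. 18. 27.] [0.1  0.14 0.14 0.24]
scene [96. 99. 93. 90.] [0.16 0.16 0.17 0.18]
38 [-0.3 -0.9]
33 [ 0.4 -1.8]
28 [ 1.  -2.8]
23 [ 1.4 -3.8]
18 [ 1.8 -4.9]
13 [ 2.1 -6. ]
8 [ 2.3 -7.1]
3 [ 2.4 -8.2]
-2 [ 2.5 -9.3]
-7 [  2.4 -10.4]
-12 [  2.2 -11.5]
-17 [  1.9 -12.6]
-22 [  1.5 -13.7]
-27 [  1.1 -14.7]
-32 [  0.5 -15.7]
-37 [ -0.1 -16.6]
-42 [ -0.8 -17.5]
-47 [ -1.6 -18.3]
-52 [ -2.5 -19. ]
```

View pics/s4.png

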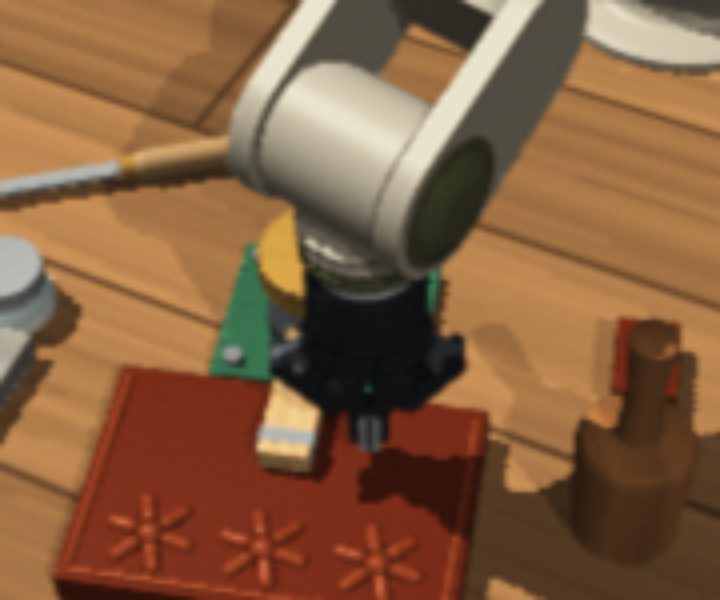

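The picture shows the finger just left of the strap end, standing over the flat of the panel. The top camera still has the mark at 21°. Now I push the strap clockwise.

```bash
python3 -m handwheel '0 -0.9 0.3 0 0 0 0; 0.4 -1.8 0.3 0 0 0 0; 1.0 -2.8 0.3 0 0 0 0; 1.4 -3.8 0.3 0 0 0 0; 1.8 -4.9 0.3 0 0 0 0; 2.1 -6.0 0.3 0 0 0 0; 2.3 -7.1 0.3 0 0 0 0; 2.4 -8.2 0.3 0 0 0 0'|egrep 'pos|force'
python3 -m handwheel '0.1 -1.1 0 0 0 0 0; 0 -2.2 0 0 0 0 0; -0.2 -3.3 0 0 0 0 0; -0.5 -4.4 0 0 0 0 0; -0.9 -5.5 0 0 0 0 0; -1.3 -6.5 0 0 0 0 0; -1.9 -7.5 0 0 0 0 0; -2.5 -8.4 0 0 0 0 0'|egrep 'pos|force'
python3 -m handwheel '-0.7 -0.9 0 0 0 0 0; -1.5 -1.7 0 0 0 0 0; -2.4 -2.4 0 0 0 0 0; -2.4 -2.4 0 0 0 0 0'|egrep 'pos|force'
python3 - <<'E'
from h import *
d=get_image("scene");a=cv2.resize(d["color"][100:250,180:360],(720,600))
cv2.imwrite("pics/s5.png",a[:,:,::-1])
E
```

```text
position: [0.6197, -0.0882, 0.046]
ft_force: [-0.9, 3.1, -0.5]
gripper_force: 1.1
position: [0.5941, -0.1721, 0.0464]
ft_force: [0.6, 2.0, -0.0]
gripper_force: 1.0
position: [0.5691, -0.1966, 0.0464]
ft_force: [-0.3, 0.3, -0.2]
gripper_force: 0.0
```

View pics/s5.png

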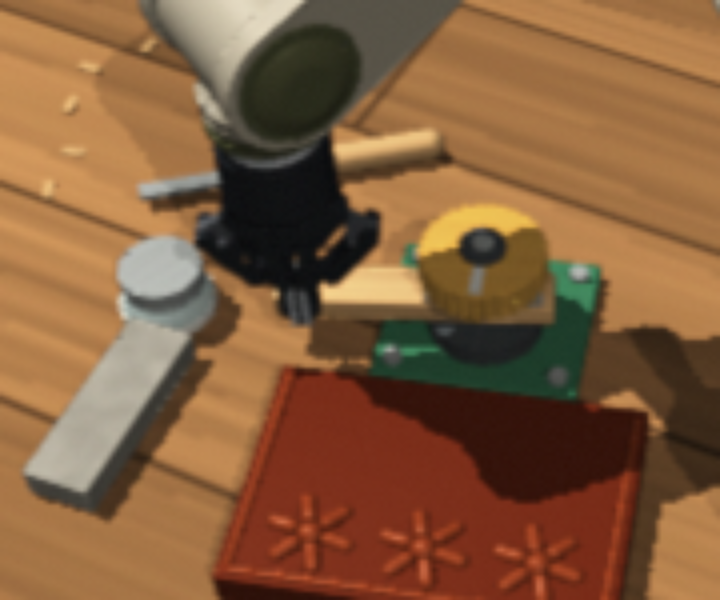

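The strap is swung clear, nearly parallel to the panel edge, and the mark hasn't moved. I'll back off and check.

```bash
python3 -m handwheel '0.9 0.4 0 0 0 0 0; 1.8 0.8 0 0 0 0 0; 1.8 0.8 3 0 0 0 0; 1.8 0.8 6.5 0 0 0 0; 1.8 0.8 10 0 0 0 0; -1 -3 13 0 0 0 0; -4 -6 15 0 0 0 0;-6 -9 15 0 0 0 0'|egrep 'pos|force'
python3 -m handwheel '-3 -3 0 0 0 0 0; -6 -6 0 0 0 0 0; -9 -9 0 0 0 0 0; -9 -9 0 0 0 0 0'|egrep 'pos|force'
python3 ang.py .09; python3 - <<'E'
from h import *
t=get_image("top");a=cv2.resize(t["color"][130:310,220:460],(800,600))
cv2.imwrite("pics/t6.png",a[:,:,::-1])
C=np.array([.4913,-.0923])
for g in(-45,-50,-55,-60,-65,-70,-75):
    q=proj(t,[*(C+.15*np.array([np.cos(np.radians(g)),np.sin(np.radians(g))])),.0515]);print(g,((q-[220,130])*800/240).round())
print(status.observe()['time_s'])
E
```

```text
position: [0.5191, -0.2752, 0.1977]
ft_force: [0.7, -1.0, -0.2]
gripper_force: 0.0
position: [0.425, -0.3696, 0.1945]
ft_force: [0.3, -0.2, 0.3]
gripper_force: 0.0
wrist [207. 213. 225. 219.] [0.53 0.53 0.53 0.54]
top [21. 18. 24. 15.] [0.07 0.09 0.1  0.17]
scene [18. 21. 15. 24.] [0.1  0.11 0.16 0.23]
-45 [552. 225.]
-50 [563. 236.]
-55 [573. 249.]
-60 [583. 263.]
-65 [591. 277.]
-70 [598. 292.]
-75 [603. 307.]
13.1667
```

View pics/t6.png

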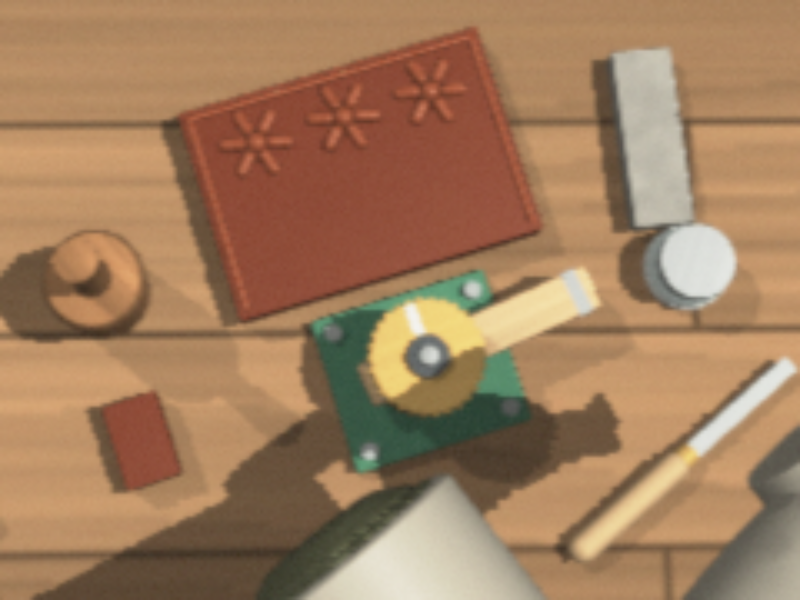

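The strap end, at about (592,285) in the crop, lies at about −67°, a swing of roughly −1.45 rad. The mark is at 20° and everything else stands where it was.

```bash
python3 -c "
from rig import env
print(env.close_job())"
```

```text
the job is handed in; nothing more can be done
None
```

Job handed in: by the camera images the handwheel stands two full turns undone and the strap is swung about 1.45 rad clockwise off the panel, with nothing else visibly moved (no verdict was returned).

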